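# Set the bag sealer's dial to the red bags and start it

## Task

The red bags are next: with closed fingertips, push the white tab of the bag sealer's black dial around until it points squarely at the red dot, without straddling or pinching the tab. Then press the sealer's green button right down and let it go, leaving the dial on red. Leave the things standing around and on the sealer where they are, and finish clear of everything.

Things in the scene. Friction and masses are not known exactly. Their poses are not given: they have to be found in the camera images.
- sealer: fixed grey bag sealer: level deck 300 (x) x 400 (y) mm, 90 mm above the table; an aluminium jaw along its +x edge and its arms along the y edges rise 18 mm above the deck. Origin: at table height below the dial's axis; x points away from the robot at yaw 0. Four colour dots lie 115 mm from the axis, at -1.7, -0.85, 0.85, 1.7 rad about z from its +x; which colour lies where changes
- dial_axis (a point): point on the dial's vertical turning axis, at the top face of the black dial disc (100 mm across, its top 23 mm above the deck)
- tab (a point): middle of the overhanging part of the white tab: upright radial fin on the dial, 10 mm thick, reaching to 95 mm from the axis, from 7 to 39 mm above the deck. This point: 78 mm from the axis, 23 mm above the deck. Beyond the disc a fingertip can reach down beside the tab; only two steel pins (8 mm wide, 10 mm high) stand there, 65 mm from the axis at -2.35 and 2.35 rad
- aim (a point): the point at which the tab points: on the tab's centre line produced outward, 115 mm from the axis (as far as the middles of the dots), 1 mm above the deck; turns with the dial
- dial (a joint): turn of the dial in rad, 0 when the tab points along the sealer's +x axis, growing counter-clockwise seen from above; end stops at -2.2 and 2.2; starts between -0.4 and 0.4. It turns stiffly (about 3 N at the tab), has no spring and no clicks, and stays where it is left
- red_mid (a point): middle of the red dot's top: a flat round dot 30 mm across and 2 mm thick lying on the deck
- blue_dot: the blue dot, same size, fixed; origin under its centre on the deck
- yellow_dot: the yellow dot, same size, fixed; origin under its centre on the deck
- black_dot: the black dot, same size, fixed; origin under its centre on the deck
- start_top (a point): centre of the top face of the green push button (28 mm across) in its black housing on the deck, on the sealer's +y side (20 mm towards its -x and 165 mm towards its +y from the dial's axis); it goes straight down
- start (a joint): travel of the green button in m: 0 up, 0.006 fully down (about 5 N); springs back
- label_roll: loose paper label roll, 60 mm across, 30 mm high, flat on the deck; origin at the centre of its underside; leave alone
- tin: loose small brass tin with steel lid, 44 mm across, 34 mm high, on the deck; origin at the centre of its underside; leave alone
- sanitiser: loose clear bottle with green label and blue cap, 64 mm across, 170 mm high, on the table; origin under its centre; leave alone
- tape: loose roll of brown tape 90 mm across, 24 mm high, flat on the table; origin under its centre; leave alone
- mug: loose blue mug 76 mm across, 90 mm high, handle to its +y, on the table; origin under its centre; leave alone

How it is judged:
By the outcome, as a careful person would: the job done as asked, in the order asked, and still so for the second after the job is handed in, with the robot touching nothing.
It also fails if it takes over 45 s, if anything falls off the work surface, if the arm or the gripper's body presses on something with over 40 N, if the wrist force passes 120 N, or if a joint passes its speed limit or range.

## Robot

A 6-joint arm with a two-finger parallel gripper is mounted at the origin on the work surface. World frame = base frame: x ahead of the robot, y to its left, z up, the work surface at z = 0. Lengths are in m, angles in rad, forces in N, time in s.
With the tool pointing down it reaches from about 0.275 to 0.85 m from the base axis. Payload 5.2 kg.
Tool frame: the origin (TCP) lies midway between the tips of the shut fingers; the grasp point (between the pads) lies 19 mm behind it; x points along the fingers, z is the direction in which the jaws open and shut, and the axes are right-handed (so a half turn about x gives the same grasp; the last joint's range is limited). The gripper opens to 85 mm and grips with 20 to 120 N. Pads are 22 mm wide; open, the fingers measure 114 mm over their backs; the gripper's body (76 mm by 85 mm) begins 54 mm behind the grasp point. The pads swing forward as they close: fully open they stand 13 mm farther back than shut.
Start: joints at [1.127, 0.259, 1.535, -0, 1.348, -0.203], TCP at [0.131, 0.534, 0.231] pointing down, gripper open.
Joint ranges: [-3.14, 3.14], [-0.91, 2.08], [0.19, 2.58], [-1.22, 4.36], [0.22, 2.71], [-3.12, 3.12]. Speed limits (rad/s): [2.57, 2.57, 3.14, 3.14, 3.14, 3.14].

## Interface

Orientations are given as a unit quaternion [w, x, y, z].
In Python, from rig import * gives the robot as it stands.
- The arm moves only by the tool arm_command, never from a script. Its argument "commands" is one flat list of numbers, 5 for each row, row after row: the shift along the tool's x, y, z in m, then the turn about the tool's x in units of 6 degrees (1.0 is 6 degrees), then the finger opening in m, from 0 to 0.0854. In form: [x, y, z, roll, claw, x, y, z, roll, claw, ...]. A call has 1 to 8 rows; each row is the pose to reach, as a shift and turn from the pose measured when the call began, along the tool's axes at that moment; what a row does not reach only later rows make up. A row lasts 1/10 s, in which the tool goes at most 50 mm and 8.59 degrees, less where a joint would pass 70% of its speed; a pose out of reach is approached as far as the arm can. A call with a gripper value outside its range is refused whole. The fingers move at their own pace and stop on an object; "squeeze" is the grip in N (left out, the last holds). Time passes only in rows, so rows that repeat a pose let the fingers close. It gives the time, the measured TCP pose, the force and the opening at its end, in the units of the state.
- observe(): the state, without advancing time (a new reading comes with each control period).
- grab_frame(name): name is "scene" or "top"; returns (picture, depth): 420x560x3 uint8, red, green, blue; 420x560 float32, m along the optical axis (not along the pixel's ray), 0 where there is no reading.
- camera_model(name): a dict with "fov_y" (degrees; the focal length in pixels is half the picture's height over the tangent of half this angle, whatever the lens; pixels are square), "cx", "cy" (the principal point, pixels), "T" (4x4, takes a point from camera to world coordinates). Camera axes: x right, y up, looking along -z (the intrinsics and any distortion apply to the point x, -y, -z); pixel columns grow to the right and rows downward; lengths in m; the calibration is good to about 2 mm. A picture is of the moment at which its call begins. camera_model takes no time and is no camera call.
- close_job(): hands the job in, once; it reports no verdict.
Trained networks look in the newest picture that a camera, given by its name, has taken for a name from the list of things; names that differ only in an ending like _2 or _b are one class to them, and where a whole thing is asked for, a point or a joint stands for the part that bears it (a point fixed in the world has none). Each returns a list of dicts, best first, with "confidence" (0 to 1); they miss things now and then, are a little off and sometimes report something else, mostly with a low value. They report only what shows in the picture. A call takes as long as a camera call.
- trace(camera, label): "pixels" (420x560 bool, what is visible of it) and "location" ([column, row] in pixels, amid what is visible of it).
The state is a dict: "time_s": time; "q": joint angles; "qvel": joint speeds; "effort": joint torques, N m; "position": TCP position; "ee_rot": TCP orientation; "force": force on the tool from outside, world axes, zero at the start; "torque": the same for the moment, N m; "gripper_width": finger opening in m.
Only numpy, scipy, OpenCV 4.12 (cv2) and the standard library are available. Lean on these libraries where they do the work, as an engineer would, in place of code of your own. Each camera call takes 0.05 s, during which the arm holds its last target.

## Working session

There is one attempt and no reset: what is moved stays moved. The work goes in short steps, Python scripts to look and compute and a tool call to move; the robot and the scene stay as the last step left them, time stands still between calls to the robot, and variables do not carry over. Pictures are saved under pics/ and viewed, and the job is handed in when it is done.

Besides the shell and the picture viewer there is one more tool, called as name(argument=value, ...) on one line, values as JSON. arm_command: Moves the arm, as the interface text tells. Its arguments: {"type":"object","properties":{"commands":{"type":"array","items":{"type":"number"}},"squeeze":{"type":"number"}},"required":["commands"]}

```bash
mkdir -p pics; ls; cat > h.py <<'E'
from rig import *
import numpy as np, cv2
def save(n,f):
    p,d=grab_frame(n); cv2.imwrite(f'pics/{f}.png',p[:,:,::-1]); return p,d
def pt(cam,d,u,v):
    m=camera_model(cam); f=210/np.tan(np.radians(m['fov_y'])/2)
    z=d
    c=np.array([(u-m['cx'])/f*z,-(v-m['cy'])/f*z,-z,1]); return (np.array(m['T'])@c)[:3]
def atz(cam,u,v,z):
    a=pt(cam,0.0,u,v); b=pt(cam,1.0,u,v); t=(z-a[2])/(b[2]-a[2]); return a+t*(b-a)
def proj(cam,P):
    m=camera_model(cam); f=210/np.tan(np.radians(m['fov_y'])/2)
    c=np.linalg.inv(np.array(m['T']))@np.array([*P,1]); return m['cx']+f*c[0]/-c[2], m['cy']-f*c[1]/-c[2]
E
python3 - <<'E'
from h import *
for n in('scene','top'):
    save(n,n+'0'); m=camera_model(n); print({k:(np.round(v,4).tolist() if k=='T' else v) for k,v in m.items()})
s=observe();print(s)
E
```

```text
pics
{'fov_y': 46.31324862182784, 'cx': 286.6742270188142, 'cy': 214.30089926373893, 'T': [[-0.4009, -0.6096, 0.6838, 1.4069], [0.916, -0.2574, 0.3076, 0.3853], [-0.0115, 0.7497, 0.6616, 0.9503], [0.0, 0.0, 0.0, 1.0]]}
{'fov_y': 51.3028203226925, 'cx': 277.09876842712094, 'cy': 201.4521018705101, 'T': [[-0.0297, 0.9977, -0.0615, 0.4266], [-0.9994, -0.0306, -0.0132, -0.0266], [-0.0151, 0.0611, 0.998, 1.3934], [0.0, 0.0, 0.0, 1.0]]}
{'time_s': 0.1, 'q': array([ 1.12725023e+00,  2.59291997e-01,  1.53596983e+00,  1.35134838e-05,
        1.34796851e+00, -2.02756734e-01]), 'qvel': array([-7.92451760e-04, -3.95526702e-03, -4.43861069e-03,  8.03362587e-04,
        1.74556791e-05, -6.76585831e-05]), 'effort': array([ 7.60660550e-04, -4.46973503e+01, -2.91247612e+01, -5.13349551e-04,
        6.28866954e-03,  2.87802848e-06]), 'position': array([0.13090636, 0.53372144, 0.23054756]), 'ee_rot': array([ 0.55591282, -0.4365817 ,  0.55695346,  0.43607361]), 'force': array([0.29525076, 0.37333196, 0.50260333]), 'torque': array([0.03153285, 0.01629682, 0.00513919]), 'gripper_width': 0.08571305564337027}
```

View pics/top0.png

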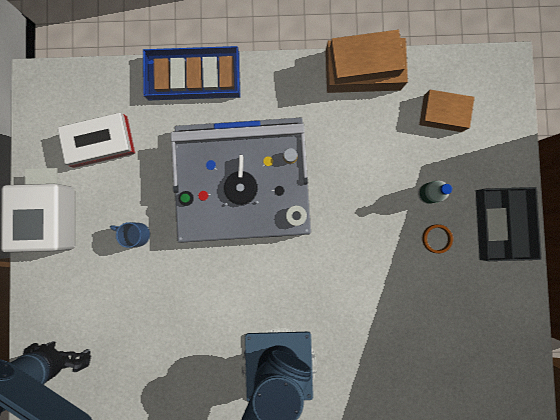

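View pics/scene0.png

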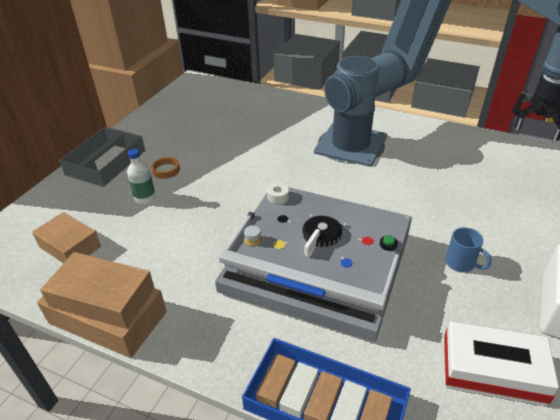

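Top view: dial at about (240,187), tab points up at (240,160), red dot at (203,196), button at (185,198). Next I measure these points.

```bash
python3 - <<'E'
from h import *
D={}
for c in('top','scene'):
    p,d=grab_frame(c); np.save(f'{c}_d.npy',d); np.save(f'{c}_p.npy',p)
    for l,z in [('sealer',.09),('dial',.113),('tab',.113),('red_mid',.092),('blue_dot',.092),('yellow_dot',.092),('black_dot',.092),('start_top',.1),('label_roll',.12),('tin',.124)]:
        try:
            r=trace(c,l)
        except Exception as e: print(l,e); continue
        for k in r[:1]:
            u,v=k['location']; px=k['pixels']; ys,xs=np.nonzero(px)
            dd=d[px]; dd=dd[dd>0]
            P=np.array([pt(c,d[y,x],x,y) for y,x in zip(ys,xs) if d[y,x]>0])
            print(c,l,round(k['confidence'],2),(round(u,1),round(v,1)),px.sum(),'depthmed',np.round(np.median(P,0),4),'atz',np.round(atz(c,xs.mean(),ys.mean(),z),4),'zmax',np.round(np.percentile(P[:,2],[5,95]),4))
E
python3 -c "
import numpy as np,cv2
p=np.load('top_p.npy')[105:255,160:325,::-1];cv2.imwrite('pics/topz.png',cv2.resize(p,None,fx=4.8,fy=4,interpolation=2)[:600,:800])
p=np.load('scene_p.npy')[180:330,210:420,::-1];cv2.imwrite('pics/scenez.png',cv2.resize(p,None,fx=3.8,fy=3.8,interpolation=2)[:600,:800])"
```

```text
Traceback (most recent call last):
  File "h.py", line 6, in pt
    m=camera_model(cam); f=210/np.tan(np.radians(m['fov_y'])/2)
ValueError: time passes only in moves, steps and waits
Traceback (most recent call last):
FileNotFoundError: [Errno 2] No such file or directory: 'scene_p.npy'
```

View pics/topz.png

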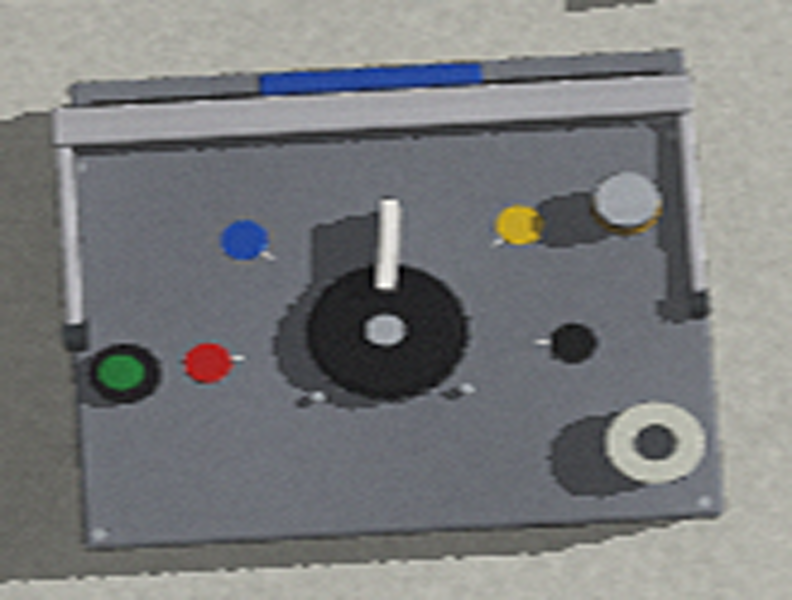

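The zoomed picture shows the tab near 0 rad, red at the left and back (about +1.7 rad), and the label roll and tin away on the -y side. The camera_model call was rate limited, so I'll cache it.

```bash
python3 - <<'E'
import pickle
from rig import *
pickle.dump({c:camera_model(c) for c in('top','scene')},open('cam.pkl','wb'))
E
sed -i 's/^import numpy as np, cv2/import numpy as np, cv2, pickle\nCM=pickle.load(open("cam.pkl","rb"))\ndef camera_model(c): return CM[c]/' h.py
cat > meas.py <<'E'
from h import *
import sys
def run(labels,cams=('top','scene')):
    Z=dict(sealer=.09,dial=.113,tab=.113,red_mid=.092,blue_dot=.092,yellow_dot=.092,black_dot=.092,start_top=.1,label_roll=.12,tin=.124)
    for c in cams:
        p,d=grab_frame(c); np.save(f'{c}_d.npy',d); np.save(f'{c}_p.npy',p)
        for l in labels:
            for k in trace(c,l)[:1]:
                u,v=k['location']; px=k['pixels']; np.save(f'm_{c}_{l}.npy',px); ys,xs=np.nonzero(px)
                P=np.array([pt(c,d[y,x],x,y) for y,x in zip(ys,xs) if d[y,x]>0])
                print(c,l,round(k['confidence'],2),(round(u,1),round(v,1)),px.sum(),'med',np.round(np.median(P,0),4),'atz',np.round(atz(c,xs.mean(),ys.mean(),Z[l]),4),'z5/95',np.round(np.percentile(P[:,2],[5,95]),4))
E
python3 - <<'E'
from meas import *
run(['dial','tab','red_mid','blue_dot','yellow_dot','black_dot','start_top','label_roll','tin','sealer'])
E
python3 -c "
import numpy as np,cv2
p=np.load('scene_p.npy')[180:330,210:420,::-1];cv2.imwrite('pics/scenez.png',cv2.resize(p,None,fx=3.8,fy=3.8,interpolation=2)[:600,:800])"
```

```text
top dial 0.76 (243.3, 188.6) 1015 med [0.5522 0.0952 0.1137] atz [0.5543 0.0967 0.113 ] z5/95 [0.1047 0.1284]
top tab 0.94 (240.4, 185.9) 960 med [0.5526 0.0951 0.1139] atz [0.5547 0.0968 0.113 ] z5/95 [0.1077 0.1285]
top red_mid 0.4 (202.1, 193.8) 54 med [0.5322 0.2109 0.0929] atz [0.5317 0.2106 0.092 ] z5/95 [0.0888 0.0969]
top blue_dot 0.55 (215.4, 161.6) 79 med [0.6228 0.186  0.0928] atz [0.6235 0.1867 0.092 ] z5/95 [0.0891 0.0967]
top yellow_dot 0.45 (266.7, 160.7) 63 med [0.6302 0.0141 0.0929] atz [0.6305 0.0136 0.092 ] z5/95 [0.0887 0.0969]
top black_dot 0.39 (280.4, 190.7) 64 med [ 0.5383 -0.0186  0.093 ] atz [ 0.5389 -0.0179  0.092 ] z5/95 [0.0878 0.0965]
top start_top 0.45 (183.1, 195.6) 76 med [0.5242 0.2606 0.112 ] atz [0.5259 0.2629 0.1   ] z5/95 [0.1058 0.1174]
top label_roll 0.61 (300.8, 213.8) 261 med [ 0.4653 -0.0656  0.12  ] atz [ 0.4638 -0.0651  0.12  ] z5/95 [0.1153 0.1244]
top tin 0.75 (289.7, 157.8) 149 med [ 0.639  -0.052   0.1244] atz [ 0.639 -0.052  0.124] z5/95 [0.1042 0.1286]
top sealer 0.7 (238.0, 181.2) 14490 med [0.5771 0.105  0.0916] atz [0.5776 0.1048 
[... 487 characters left out ...]
ow_dot 0.7 (277.2, 195.7) 418 med [ 0.4759 -0.0613  0.1163] atz [ 0.4491 -0.0722  0.092 ] z5/95 [0.0927 0.1217]
scene black_dot 0.64 (281.5, 217.8) 71 med [ 0.5405 -0.0184  0.0916] atz [ 0.5404 -0.0176  0.092 ] z5/95 [0.0878 0.0946]
scene start_top 0.4 (383.2, 240.3) 92 med [0.5306 0.2613 0.1108] atz [0.5194 0.2597 0.1   ] z5/95 [0.1022 0.1138]
scene label_roll 0.81 (282.0, 193.4) 415 med [ 0.4756 -0.0623  0.1163] atz [ 0.4796 -0.0575  0.12  ] z5/95 [0.0927 0.1217]
scene tin 0.84 (252.4, 238.3) 293 med [ 0.6498 -0.0487  0.1198] atz [ 0.6576 -0.0439  0.124 ] z5/95 [0.0927 0.1252]
scene sealer 0.57 (322.4, 258.8) 19615 med [0.6516 0.1229 0.0894] atz [0.6447 0.1219 0.09  ] z5/95 [0.0316 0.11  ]
```

View pics/scenez.png

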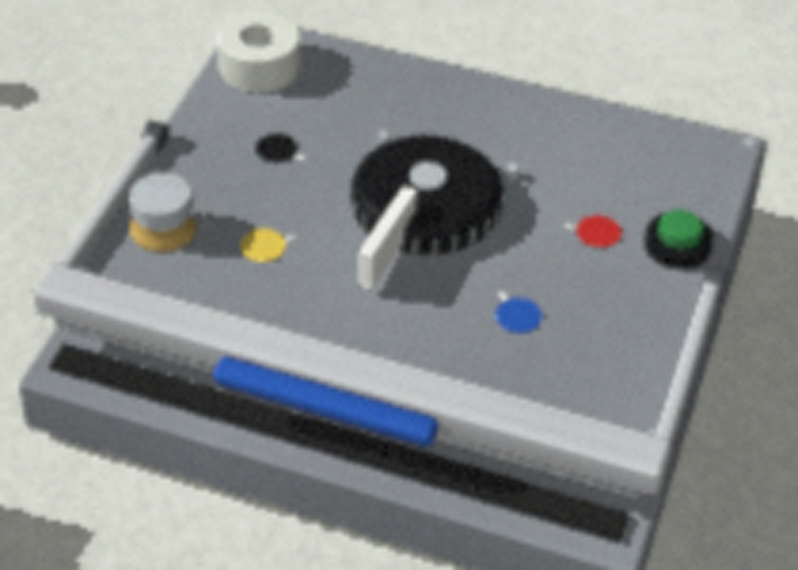

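```bash
cat > fit.py <<'E'
from h import *
def blob(c,p,cond,z,near,rad=14):
    P=p.astype(float); R,G,B=P[...,0],P[...,1],P[...,2]
    m=cond(R,G,B).astype(np.uint8)
    n,lab,st,ce=cv2.connectedComponentsWithStats(m)
    best=None
    u0,v0=proj(c,near)
    for i in range(1,n):
        if st[i,4]>=20 and np.hypot(ce[i][0]-u0,ce[i][1]-v0)<rad and (best is None or st[i,4]>st[best,4]): best=i
    if best is None: return None
    return atz(c,ce[best][0],ce[best][1],z)[:2],st[best,4],ce[best]
conds=dict(red=lambda R,G,B:(R>1.8*G)&(R>1.8*B)&(R>70),blue=lambda R,G,B:(B>1.7*R)&(B>1.3*G)&(B>80),yellow=lambda R,G,B:(R>1.7*B)&(G>1.5*B)&(R>90),black=lambda R,G,B:(R<50)&(G<50)&(B<55))
near=dict(red=(.532,.2105,.092),blue=(.6245,.186,.092),yellow=(.63,.014,.092),black=(.54,-.018,.092))
ang=dict(red=1.7,blue=.85,yellow=-.85,black=-1.7)
if __name__=='__main__':
  for c in('top','scene'):
    p=np.load(f'{c}_p.npy'); W=[];L=[]
    for k in ang:
        r=blob(c,p,conds[k],.092,near[k],8)
        if r is None: print(c,k,None); continue
        print(c,k,np.round(r[0],4),r[1]); W.append(r[0]); L.append([.115*np.cos(ang[k]),.115*np.sin(ang[k])])
    W=np.array(W);L=np.array(L); w=W-W.mean(0);l=L-L.mean(0)
    yaw=np.arctan2((l[:,0]*w[:,1]-l[:,1]*w[:,0]).sum(),(l*w).sum())
    Rm=np.array([[np.cos(yaw),-np.sin(yaw)],[np.sin(yaw),np.cos(yaw)]])
    o=W.mean(0)-Rm@L.mean(0); print(c,'axis',o,'yaw',yaw,'resid mm',np.round((W-(L@Rm.T+o))*1e3,1).tolist())
    print(' red',o+Rm@[.115*np.cos(1.7),.115*np.sin(1.7)],'start',o+Rm@[-.02,.165])
    g=blob(c,p,lambda R,G,B:(G>1.4*R)&(G>1.4*B)&(G>60),.111,(.528,.2607,.111),10); print(' green',g)
    d=np.load(f'{c}_d.npy'); pp=p.astype(int); mm=(pp.min(2)>150)
    ys,xs=np.nonzero(mm); P=np.array([[*pt(c,d[y,x],x,y)] for y,x in zip(ys,xs) if d[y,x]>0])
    s=P[(P[:,2]>.117)&(P[:,2]<.14)&(np.hypot(*(P[:,:2]-o).T)<.105)&(np.hypot(*(P[:,:2]-o).T)>.03)]
    q=(s[:,:2]-o)@Rm; print(' tab px',len(s),'mean',q.mean(0),'rmax',np.hypot(*q.T).max(),'angle',np.arctan2(q[:,1],q[:,0]).mean(),'world mean',s.mean(0))
E
python3 fit.py
```

```text
top red [0.5321 0.2122] 75
top blue [0.624  0.1875] 77
top yellow [0.6299 0.0149] 78
top black [ 0.54   -0.0154] 68
top axis [0.55094852 0.098766  ] yaw 0.033935071166669564 resid mm [[-0.2, -0.0], [0.1, -0.2], [0.1, -0.1], [-0.0, 0.3]]
 red [0.53227067 0.21223907] start [0.52536183 0.26299243]
 green (array([0.52525516, 0.26271503]), np.int32(69), array([184.62318841, 197.63768116]))
 tab px 73 mean [ 0.0609156  -0.00740046] rmax 0.09333895859800932 angle -0.12111729549896737 world mean [0.61208013 0.09343658 0.12888688]
scene red [0.5323 0.2096] 74
scene blue [0.6236 0.1856] 87
scene yellow [0.6293 0.0128] 80
scene black [ 0.5395 -0.0176] 46
scene axis [0.55064862 0.09662627] yaw 0.032724870483955025 resid mm [[0.2, -0.5], [-0.1, 0.2], [0.0, 0.0], [-0.1, 0.3]]
 red [0.53210811 0.21012187] start [0.52526069 0.26088355]
 green (array([0.52980028, 0.26086336]), np.int32(96), array([388.41666667, 240.02083333]))
 tab px 81 mean [ 0.06645279 -0.00607375] rmax 0.09726080443915512 angle -0.09234047668475244 world mean [0.61726456 0.09273005 0.12835038]
```

```bash
cat > tf.py <<'E'
from rig import observe
import numpy as np
from scipy.spatial.transform import Rotation as Ro
def st():
    s=observe(); w,x,y,z=s['ee_rot']; return s,Ro.from_quat([x,y,z,w])
def show():
    s,R=st(); M=R.as_matrix(); print('t',s['time_s'],'pos',np.round(s['position'],4),'F',np.round(s['force'],1),'w',round(s['gripper_width'],4),'q',np.round(s['q'],2)); print('y yaw',np.arctan2(M[1,1],M[0,1]),'z yaw',np.arctan2(M[1,2],M[0,2]),'x',np.round(M[:,0],3)); return s,R
def shift(P,s,R): return np.round(R.inv().apply(np.array(P)-s['position']),4)
E
python3 - <<'E'
from tf import *
s,R=show()
print(shift([.626,.061,.231],s,R))
E
```

```text
t 1.3 pos [0.1311 0.5341 0.2313] F [-1.  -0.2  0.7] w 0.0854 q [ 1.13  0.26  1.54  0.    1.35 -0.2 ]
y yaw 2.900793657635714 z yaw 1.32999733246265 x [-0. -0. -1.]
[ 3.000e-04 -5.934e-01 -3.415e-01]
```

arm_command(commands=[0, -0.593, -0.342, -1.5, 0, 0, -0.593, -0.342, -1.5, 0, 0, -0.593, -0.342, -1.5, 0, 0, -0.593, -0.342, -1.5, 0, 0, -0.593, -0.342, -1.5, 0, 0, -0.593, -0.342, -1.5, 0, 0, -0.593, -0.342, -1.5, 0, 0, -0.593, -0.342, -1.5, 0], squeeze=30)

```text
time_s: 2.1
position: [0.4182, 0.2589, 0.2316]
ee_rot: [0.521, -0.479, 0.52, 0.479]
force: [0.4, 1.3, 0.4]
gripper_width: 0.0
```

```bash
python3 - <<'E'
from tf import *
s,R=show()
print(shift([.626,.061,.200],s,R))
E
```

```text
t 2.1 pos [0.4182 0.2589 0.2316] F [0.4 1.3 0.4] w 0.0 q [ 0.33  0.15  1.67  0.    1.32 -1.16]
y yaw 3.0577744800438844 z yaw 1.4869784864045863 x [ 0.001  0.    -1.   ]
[ 0.0317 -0.2237 -0.1798]
```

arm_command(commands=[0.03, -0.224, -0.18, 15, 0, 0.03, -0.224, -0.18, 15, 0, 0.03, -0.224, -0.18, 15, 0, 0.03, -0.224, -0.18, 15, 0, 0.03, -0.224, -0.18, 15, 0, 0.03, -0.224, -0.18, 15, 0, 0.03, -0.224, -0.18, 15, 0, 0.03, -0.224, -0.18, 15, 0])

```text
time_s: 2.9
position: [0.6271, 0.0591, 0.2006]
ee_rot: [0.7, -0.098, 0.701, 0.098]
force: [0.2, 0.6, 0.6]
gripper_width: -0.0001
```

```bash
python3 - <<'E'
from tf import *
from h import save
s,R=show()
print(shift([.626,.058,.200],s,R))
save('scene','s1');save('top','t1')
E
```

```text
t 2.9 pos [0.6271 0.0591 0.2006] F [0.2 0.6 0.6] w -0.0001 q [-0.08  0.42  1.38  0.    1.34 -0.36]
y yaw 1.8491449364665553 z yaw 0.2783491638277753 x [-0.001  0.001 -1.   ]
[ 0.0006 -0.0008 -0.0013]
```

```bash
python3 -c "
import numpy as np,cv2
p=cv2.imread('pics/scene1.png') if 0 else cv2.imread('pics/s1.png')
cv2.imwrite('pics/s1z.png',cv2.resize(p[150:330,210:420],None,fx=3.3,fy=3.3,interpolation=2))
p=cv2.imread('pics/t1.png');cv2.imwrite('pics/t1z.png',cv2.resize(p[105:255,160:325],None,fx=4,fy=4,interpolation=2))"
```

```text
(no output)
```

View pics/s1z.png

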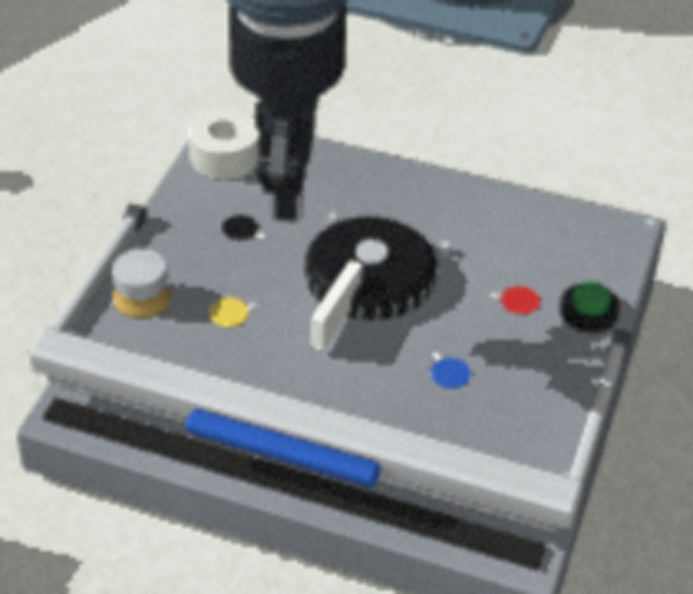

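View pics/t1z.png

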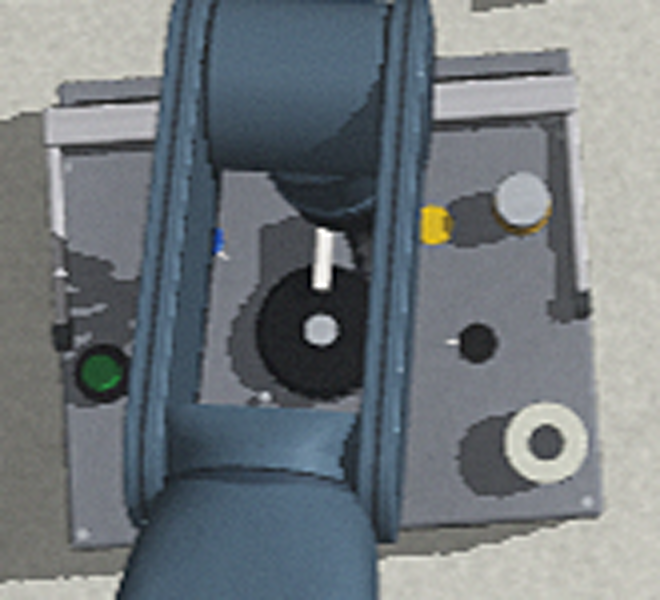

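Clear space beside the tab. I turn the finger to lie along the tab and go down to 14 mm above the deck.

arm_command(commands=[0.0, 0, 0, 1.4, 0, 0.02, 0, 0, 2.8, 0, 0.05, 0, 0, 3.4, 0, 0.08, 0, 0, 3.4, 0, 0.097, 0, 0, 3.4, 0, 0.097, 0, 0, 3.4, 0, 0.097, 0, 0, 3.4, 0])

```text
time_s: 3.7
position: [0.6266, 0.0606, 0.1047]
ee_rot: [0.707, 0.024, 0.707, -0.024]
force: [-0.7, -0.3, 0.4]
gripper_width: -0.0
```

```bash
cat > plan.py <<'E'
from tf import *
O=np.array([.5508,.0977]); 
def plan(angs,r=.078,off=.017,z=.104):
    "tab world angles -> rows; off=tangential offset finger centre to tab centreline"
    s,R=show(); zy=np.arctan2(R.as_matrix()[1,2],R.as_matrix()[0,2])
    v=s['position'][:2]-O; 
    for a in angs:
        P=O+r*np.array([np.cos(a),np.sin(a)])-off*np.array([-np.sin(a),np.cos(a)])
        print(round(a,3),shift([*P,z],s,R),'roll',round(-np.degrees((a-zy+np.pi)%(2*np.pi)-np.pi)/6,2))
E
python3 - <<'E'
from plan import *
plan([-.08,0,.1,.2,.3,.4,.5,.6],off=.016)
E
```

```text
t 3.7 pos [0.6266 0.0606 0.1047] F [-0.7 -0.3  0.4] w -0.0 q [-0.08  0.5   1.5   0.    1.14 -0.01]
y yaw 1.5023555442136272 z yaw -0.06844075258908257 x [-0.     0.001 -1.   ]
-0.08 [ 0.0007  0.015  -0.0004] roll 0.11
0 [0.0007 0.0212 0.0007] roll -0.65
0.1 [0.0007 0.0292 0.0014] roll -1.61
0.2 [0.0007 0.0371 0.0013] roll -2.56
0.3 [0.0007 0.045  0.0004] roll -3.52
0.4 [ 0.0007  0.0528 -0.0013] roll -4.47
0.5 [ 0.0007  0.0604 -0.0038] roll -5.43
0.6 [ 0.0007  0.0677 -0.007 ] roll -6.38
```

arm_command(commands=[0.001, 0.01, 0, 0, 0, 0.001, 0.015, 0, 0, 0, 0.001, 0.021, 0.001, -0.6, 0, 0.001, 0.029, 0.001, -1.6, 0, 0.001, 0.037, 0.001, -2.6, 0, 0.001, 0.045, 0, -3.5, 0, 0.001, 0.053, -0.001, -4.5, 0, 0.001, 0.06, -0.004, -5.4, 0])

```text
time_s: 4.5
position: [0.6281, 0.1208, 0.1052]
ee_rot: [0.686, -0.176, 0.684, 0.175]
force: [1.9, -3.0, -0.1]
gripper_width: 0.0003
```

```bash
python3 - <<'E'
from plan import *
from h import save
plan([.6,.7,.8,.9,1.,1.1,1.2,1.3],off=.016)
import cv2
save('scene','s2')
p=cv2.imread('pics/s2.png')
cv2.imwrite('pics/s2z.png',cv2.resize(p[150:330,210:420],None,fx=3.3,fy=3.3,interpolation=2))
E
```

```text
t 4.5 pos [0.6281 0.1208 0.1052] F [ 1.9 -3.  -0.1] w 0.0003 q [ 0.02  0.52  1.47 -0.    1.15 -0.49]
y yaw 2.0730689875513892 z yaw 0.5022793837791288 x [ 0.004 -0.001 -1.   ]
0.6 [0.0012 0.0087 0.0003] roll -0.93
0.7 [0.0012 0.0166 0.0007] roll -1.89
0.8 [0.0011 0.0246 0.0004] roll -2.84
0.9 [ 0.0011  0.0324 -0.0008] roll -3.8
1.0 [ 0.0011  0.0402 -0.0027] roll -4.75
1.1 [ 0.0011  0.0477 -0.0054] roll -5.71
1.2 [ 0.001   0.0548 -0.0088] roll -6.66
1.3 [ 0.001   0.0616 -0.013 ] roll -7.62
```

View pics/s2z.png

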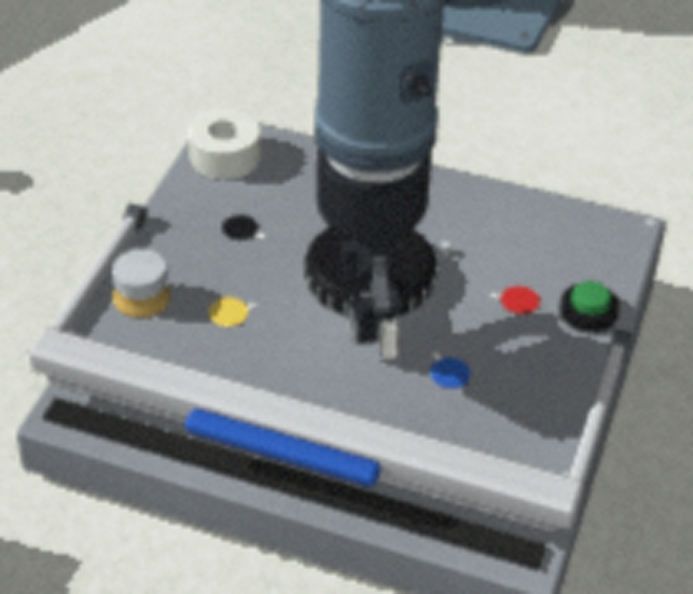

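The finger sits flat on the tab's -y side (3.5 N) and the tab follows. I continue the push.

arm_command(commands=[0.001, 0.009, 0, -0.9, 0, 0.001, 0.017, 0.001, -1.9, 0, 0.001, 0.025, 0, -2.8, 0, 0.001, 0.032, -0.001, -3.8, 0, 0.001, 0.04, -0.003, -4.8, 0, 0.001, 0.048, -0.005, -5.7, 0, 0.001, 0.055, -0.009, -6.7, 0, 0.001, 0.062, -0.013, -7.6, 0])

```text
time_s: 5.35
position: [0.5874, 0.1701, 0.1052]
ee_rot: [0.564, -0.431, 0.56, 0.428]
force: [3.2, -2.9, -0.5]
gripper_width: 0.0
```

```bash
python3 - <<'E'
from plan import *
from h import save
plan([1.35,1.4,1.45,1.5,1.55,1.6,1.65,1.7],off=.016)
import cv2
save('scene','s3')
p=cv2.imread('pics/s3.png')
cv2.imwrite('pics/s3z.png',cv2.resize(p[150:330,210:420],None,fx=3.3,fy=3.3,interpolation=2))
E
```

```text
t 5.35 pos [0.5874 0.1701 0.1052] F [ 3.2 -2.9 -0.5] w 0.0 q [ 0.1   0.47  1.55 -0.    1.11 -1.21]
y yaw 2.8768612335462094 z yaw 1.3060768272484344 x [ 0.007 -0.    -1.   ]
1.35 [ 0.0012  0.0038 -0.0009] roll -0.42
1.4 [ 0.0012  0.0078 -0.0003] roll -0.9
1.45 [ 0.0012  0.0117 -0.    ] roll -1.37
1.5 [0.0011 0.0157 0.0001] roll -1.85
1.55 [0.0011 0.0197 0.0001] roll -2.33
1.6 [ 0.0011  0.0237 -0.0002] roll -2.81
1.65 [ 0.001   0.0276 -0.0007] roll -3.28
1.7 [ 0.001   0.0315 -0.0013] roll -3.76
```

View pics/s3z.png

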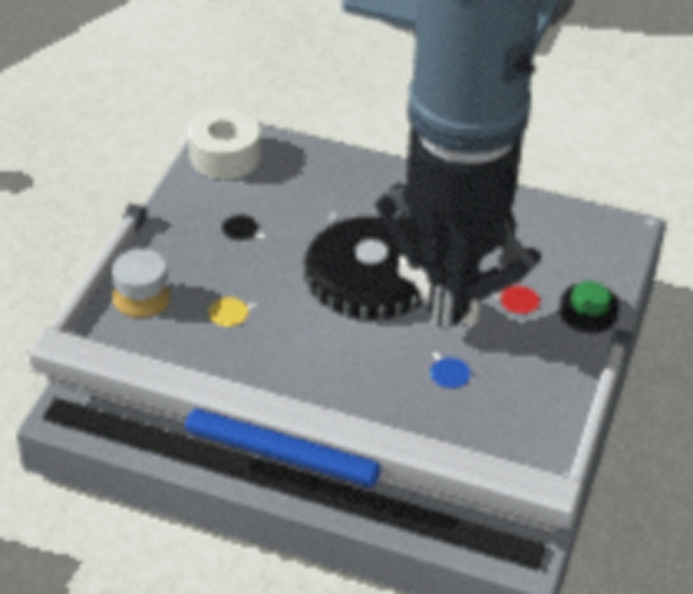

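arm_command(commands=[0.001, 0.008, 0, -0.9, 0, 0.001, 0.016, 0, -1.9, 0, 0.001, 0.022, 0, -2.6, 0, 0.001, 0.025, 0, -3.0, 0, 0.001, 0.025, 0, -3.0, 0])

```text
time_s: 5.9
position: [0.5626, 0.1778, 0.1051]
ee_rot: [-0.489, 0.515, -0.485, -0.511]
force: [1.2, -0.3, 0.4]
gripper_width: 0.0001
```

```bash
python3 - <<'E'
from plan import *
from h import save
plan([1.6,1.65,1.7,1.733],off=.016)
import cv2
p,d=save('scene','s4');np.save('scene_p.npy',p);np.save('scene_d.npy',d)
p,d=save('top','t4');np.save('top_p.npy',p);np.save('top_d.npy',d)
p=cv2.imread('pics/s4.png')
cv2.imwrite('pics/s4z.png',cv2.resize(p[150:330,210:420],None,fx=3.3,fy=3.3,interpolation=2))
p=cv2.imread('pics/t4.png');cv2.imwrite('pics/t4z.png',cv2.resize(p[105:255,160:325],None,fx=4,fy=4,interpolation=2))
E
```

```text
t 5.9 pos [0.5626 0.1778 0.1051] F [ 1.2 -0.3  0.4] w 0.0001 q [ 0.12  0.43  1.61 -0.    1.09 -1.51]
y yaw -3.0889517750998268 z yaw 1.6234399254888021 x [ 0.008  0.001 -1.   ]
1.6 [ 0.0011 -0.0018 -0.0018] roll 0.22
1.65 [ 0.0011  0.0021 -0.001 ] roll -0.25
1.7 [ 0.0011  0.006  -0.0004] roll -0.73
1.733 [ 0.0011  0.0086 -0.0001] roll -1.05
```

View pics/s4z.png

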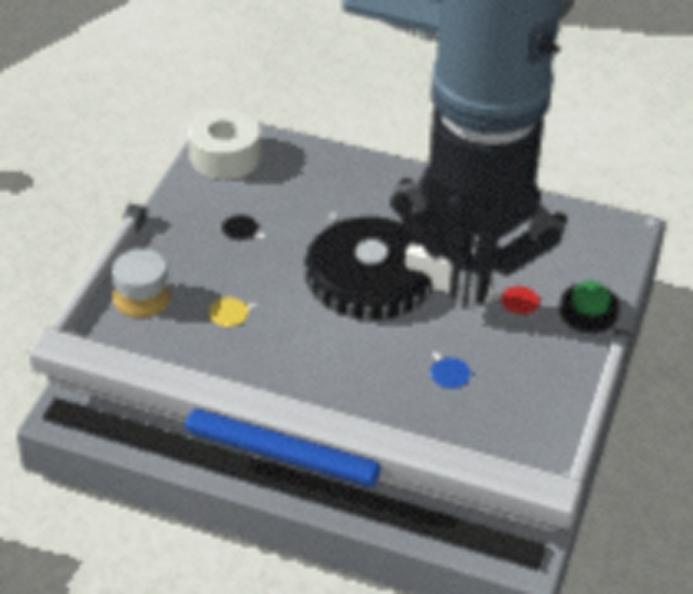

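View pics/t4z.png

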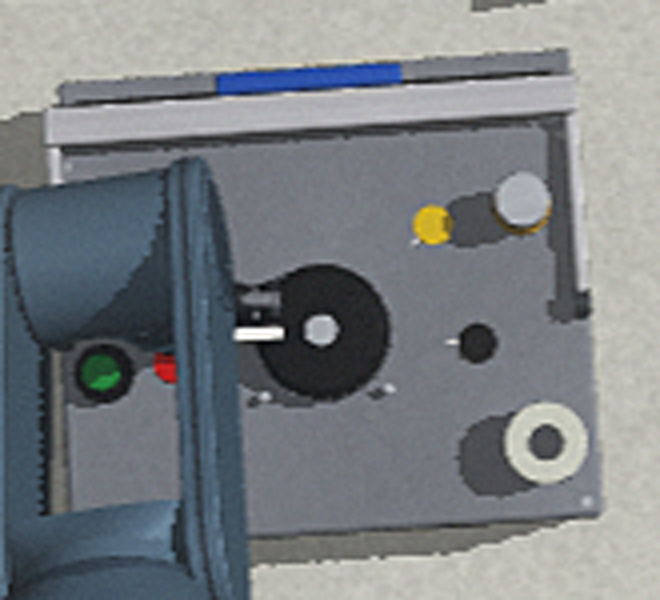

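```bash
cat > tabm.py <<'E'
from h import *
def tab(c,O=None):
    O=np.array({'top':(.5510,.0988),'scene':(.5507,.0966)}[c]) 
    p=np.load(f'{c}_p.npy').astype(int); m=p.min(2)>(150)
    ys,xs=np.nonzero(m); d=np.load(f'{c}_d.npy')
    if c=='top': P=np.array([atz(c,x,y,.129) for x,y in zip(xs,ys)])
    else: P=np.array([pt(c,d[y,x],x,y) for x,y in zip(xs,ys)])
    r=np.hypot(*(P[:,:2]-O).T); k=(r<.1)&(r>.028)
    if c=='scene': k&=(P[:,2]>.124)
    k&=np.arctan2(P[:,1]-O[1],P[:,0]-O[0])>.5
    q=P[k,:2]-O; a=np.arctan2(q[:,1],q[:,0]); rr=np.hypot(*q.T); cc=q-q.mean(0)
    w=np.linalg.svd(cc)[2][0]; w=w*np.sign(w@q.mean(0))
    cen=q.mean(0); print(c,k.sum(),'bearing of centroid',np.arctan2(cen[1],cen[0]),'axis dir',np.arctan2(w[1],w[0]),'r',rr.min(),rr.max())
if __name__=='__main__':
    for c in('top','scene'): tab(c)
E
python3 tabm.py
```

```text
top 36 bearing of centroid 1.7141826001967115 axis dir 0.17328839752467146 r 0.02992814514170049 0.06517366157532542
scene 52 bearing of centroid 1.5288827925620214 axis dir 0.4040543885115238 r 0.028998577610651607 0.09793411386467638
```

Occluded, so not measurable here; I push slightly short of the goal (1.70 of 1.733 nominal), then clear the view and measure.

arm_command(commands=[0.001, 0.003, 0, -0.4, 0, 0.001, 0.006, 0, -0.7, 0, 0.001, 0.006, 0, -0.7, 0, 0.001, -0.01, 0, -0.7, 0, 0.0, -0.03, 0, -0.7, 0, -0.03, -0.05, 0, -0.7, 0, -0.07, -0.07, 0, -0.7, 0, -0.11, -0.1, 0, -0.7, 0])

```text
time_s: 6.8
position: [0.6606, 0.1827, 0.2159]
ee_rot: [-0.469, 0.531, -0.468, -0.529]
force: [1.8, 0.5, -0.1]
gripper_width: 0.0002
```

```bash
python3 - <<'E'
from plan import *
from h import save
plan([1.733],off=.016)
import cv2
p,d=save('scene','s5');np.save('scene_p.npy',p);np.save('scene_d.npy',d)
p,d=save('top','t5');np.save('top_p.npy',p);np.save('top_d.npy',d)
p=cv2.imread('pics/s5.png')
cv2.imwrite('pics/s5z.png',cv2.resize(p[180:280,290:420],None,fx=6,fy=6,interpolation=2))
p=cv2.imread('pics/t5.png');cv2.imwrite('pics/t5z.png',cv2.resize(p[105:255,160:325],None,fx=4,fy=4,interpolation=2))
E
python3 tabm.py
```

```text
t 6.8 pos [0.6606 0.1827 0.2159] F [ 1.8  0.5 -0.1] w 0.0002 q [ 0.11  0.51  1.2  -0.    1.43 -1.59]
y yaw -3.018589249867128 z yaw 1.6937992309305008 x [ 0.003  0.    -1.   ]
1.733 [0.1116 0.1068 0.0077] roll -0.37
top 59 bearing of centroid 1.6616335742684458 axis dir 0.37294639590065287 r 0.02992814514170049 0.09212318843589384
scene 56 bearing of centroid 1.6641679530629665 axis dir 1.691291822884747 r 0.028762756586120257 0.09476108836100124
```

View pics/s5z.png

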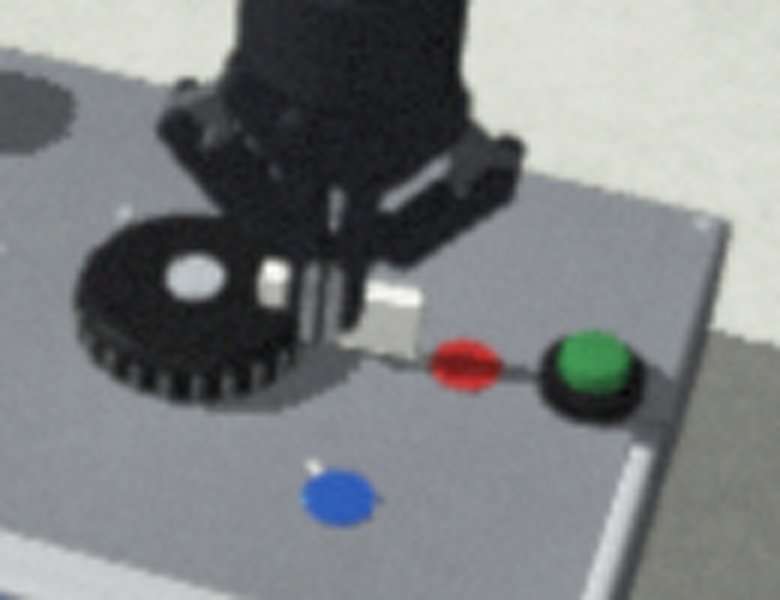

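View pics/t5z.png

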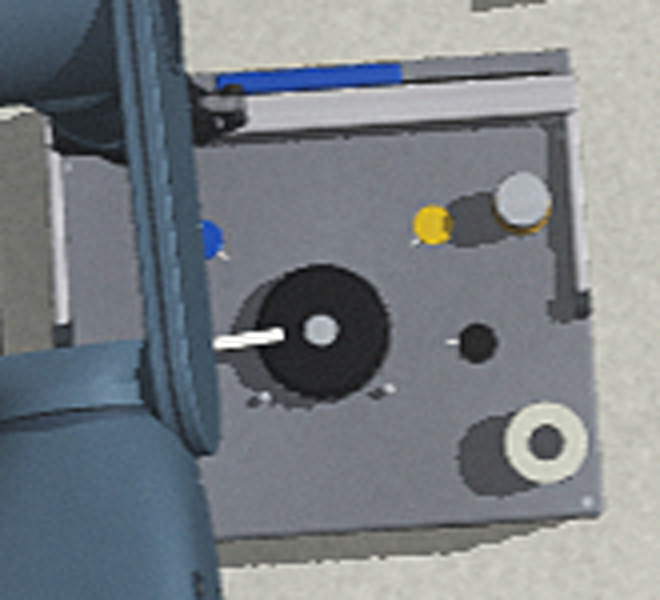

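```bash
cat > tabc.py <<'E'
from h import *
def tabc(thr=150):
    for c,z in(('top',.129),('scene',.129)):
        O=np.array({'top':(.5510,.0988),'scene':(.5507,.0966)}[c])
        p=np.load(f'{c}_p.npy').astype(int); m=(p.min(2)>thr).astype(np.uint8)
        n,lab,stt,ce=cv2.connectedComponentsWithStats(m)
        for i in range(1,n):
            if stt[i,4]<10: continue
            ys,xs=np.nonzero(lab==i); P=np.array([atz(c,x,y,z) for x,y in zip(xs,ys)])[:,:2]-O
            r=np.hypot(*P.T)
            if r.mean()<.025 or r.max()>.115: continue
            C=P.mean(0); w=np.linalg.svd(P-C)[2][0]; w*=np.sign(w@C)
            print(c,stt[i].tolist(),'bearing',round(np.arctan2(C[1],C[0]),3),'dir',round(np.arctan2(w[1],w[0]),3),'r',np.round([r.min(),r.max()],3),'perp offset mm',round((w[0]*C[1]-w[1]*C[0])*1e3,1))
if __name__=='__main__':
    for t in(130,150,180): tabc(t)
E
python3 tabc.py
```

```text
top [213, 187, 18, 5, 55] bearing 1.686 dir 1.685 r [0.027 0.077] perp offset mm 0.1
scene [333, 223, 5, 8, 30] bearing 1.481 dir 0.25 r [0.029 0.043] perp offset mm 32.4
top [213, 187, 18, 5, 53] bearing 1.688 dir 1.672 r [0.027 0.077] perp offset mm 0.9
scene [333, 224, 5, 7, 24] bearing 1.501 dir 0.225 r [0.029 0.041] perp offset mm 33.1
scene [347, 226, 14, 14, 122] bearing 1.52 dir 0.104 r [0.072 0.102] perp offset mm 83.9
top [214, 187, 17, 5, 49] bearing 1.689 dir 1.679 r [0.027 0.075] perp offset mm 0.5
scene [334, 224, 4, 3, 10] bearing 1.651 dir 0.183 r [0.029 0.037] perp offset mm 32.9
scene [351, 227, 9, 4, 28] bearing 1.682 dir 1.69 r [0.072 0.093] perp offset mm -0.6
```

Both views agree that the tab is at about 1.685 rad (world) against red at 1.733. So I need one more push of +0.048 rad.

```bash
python3 - <<'E'
from plan import *
plan([1.70],off=.042,z=.104)
plan([1.70],off=.020,z=.104)
plan([1.749],off=.016,z=.104)
E
```

```text
t 6.9 pos [0.6676 0.1826 0.2225] F [ 1.1  0.2 -0.2] w -0.0004 q [ 0.11  0.51  1.18 -0.    1.43 -1.59]
y yaw -3.0195324252318483 z yaw 1.6928404306561797 x [ 0.02   0.002 -1.   ]
1.7 [0.1167 0.0873 0.0084] roll -0.07
t 6.9 pos [0.6676 0.1826 0.2225] F [ 1.1  0.2 -0.2] w -0.0004 q [ 0.11  0.51  1.18 -0.    1.43 -1.59]
y yaw -3.0195324252318483 z yaw 1.6928404306561797 x [ 0.02   0.002 -1.   ]
1.7 [0.1163 0.1093 0.0082] roll -0.07
t 6.9 pos [0.6676 0.1826 0.2225] F [ 1.1  0.2 -0.2] w -0.0004 q [ 0.11  0.51  1.18 -0.    1.43 -1.59]
y yaw -3.0195324252318483 z yaw 1.6928404306561797 x [ 0.02   0.002 -1.   ]
1.749 [0.1161 0.1171 0.0089] roll -0.54
```

arm_command(commands=[0.02, 0.05, 0.008, 0, 0, 0.04, 0.087, 0.008, 0, 0, 0.08, 0.087, 0.008, 0, 0, 0.116, 0.087, 0.008, 0, 0, 0.116, 0.087, 0.008, 0, 0, 0.116, 0.087, 0.008, 0, 0])

```text
time_s: 7.5
position: [0.5822, 0.18, 0.1044]
ee_rot: [-0.473, 0.534, -0.464, -0.525]
force: [0.6, -0.1, 0.6]
gripper_width: 0.0002
```

```bash
python3 - <<'E'
from plan import *
plan([1.69,1.73,1.749],off=.016,z=.104)
E
```

```text
t 7.5 pos [0.5822 0.18   0.1044] F [ 0.6 -0.1  0.6] w 0.0002 q [ 0.12  0.46  1.57 -0.    1.1  -1.57]
y yaw -3.020583418099873 z yaw 1.6917914509668683 x [ 0.018  0.001 -1.   ]
1.69 [-0.      0.0249  0.0001] roll 0.02
1.73 [-0.0001  0.0281  0.0006] roll -0.36
1.749 [-0.0001  0.0296  0.0009] roll -0.55
```

arm_command(commands=[0, 0.012, 0, 0, 0, 0, 0.021, 0, 0, 0, 0, 0.026, 0.001, -0.3, 0, 0, 0.0295, 0.001, -0.5, 0, 0, 0.0295, 0.001, -0.5, 0, 0, 0.0295, 0.001, -0.5, 0])

```text
time_s: 8.1
position: [0.5538, 0.1776, 0.1047]
ee_rot: [-0.46, 0.546, -0.45, -0.536]
force: [2.4, 0.3, 2.1]
gripper_width: -0.0003
```

```bash
python3 - <<'E'
from plan import *
plan([1.749],off=.016,z=.104)
E
```

```text
t 8.1 pos [0.5538 0.1776 0.1047] F [2.4 0.3 2.1] w -0.0003 q [ 0.12  0.41  1.64 -0.    1.06 -1.62]
y yaw -2.968378240798724 z yaw 1.743975375580681 x [ 0.02   0.002 -1.   ]
1.749 [ 0.0007  0.0011 -0.0001] roll -0.05
```

arm_command(commands=[0, -0.015, 0, 0, 0, 0, -0.035, 0, 0, 0, -0.03, -0.05, 0, 0, 0, -0.08, -0.06, 0, 0, 0, -0.12, -0.09, 0, 0, 0, -0.14, -0.13, 0, 0, 0, -0.14, -0.15, 0, 0, 0, -0.14, -0.15, 0, 0, 0])

```text
time_s: 8.9
position: [0.7005, 0.2031, 0.247]
ee_rot: [-0.46, 0.546, -0.45, -0.536]
force: [-0.7, 0.1, 0.2]
gripper_width: -0.0004
```

```bash
python3 - <<'E'
from plan import *
from h import save
plan([1.733],off=.016)
import cv2
p,d=save('scene','s6');np.save('scene_p.npy',p);np.save('scene_d.npy',d)
p,d=save('top','t6');np.save('top_p.npy',p);np.save('top_d.npy',d)
p=cv2.imread('pics/s6.png')
cv2.imwrite('pics/s6z.png',cv2.resize(p[180:280,290:420],None,fx=6,fy=6,interpolation=2))
p=cv2.imread('pics/t6.png');cv2.imwrite('pics/t6z.png',cv2.resize(p[105:255,160:325],None,fx=4,fy=4,interpolation=2))
E
python3 tabc.py
```

```text
t 8.9 pos [0.7005 0.2031 0.247 ] F [-0.7  0.1  0.2] w -0.0004 q [ 0.13  0.57  1.02 -0.    1.53 -1.61]
y yaw -2.968973176751875 z yaw 1.7433776291776975 x [ 0.02   0.002 -1.   ]
1.733 [ 0.1399  0.1517 -0.    ] roll 0.1
top [227, 170, 10, 5, 11] bearing 0.47 dir 1.892 r [0.048 0.052] perp offset mm -48.6
top [207, 188, 24, 7, 76] bearing 1.737 dir 1.726 r [0.027 0.095] perp offset mm 0.7
scene [333, 223, 9, 9, 58] bearing 1.523 dir 0.492 r [0.029 0.053] perp offset mm 34.4
top [207, 188, 24, 7, 70] bearing 1.737 dir 1.723 r [0.027 0.095] perp offset mm 0.8
scene [333, 224, 9, 7, 49] bearing 1.543 dir 0.15 r [0.029 0.051] perp offset mm 38.8
scene [356, 227, 5, 11, 39] bearing 1.59 dir 0.245 r [0.084 0.099] perp offset mm 88.8
top [208, 188, 23, 7, 66] bearing 1.737 dir 1.727 r [0.027 0.093] perp offset mm 0.6
scene [334, 224, 8, 3, 20] bearing 1.688 dir 1.741 r [0.029 0.048] perp offset mm -2.0
scene [356, 227, 5, 3, 11] bearing 1.722 dir 2.512 r [0.084 0.094] perp offset mm -63.1
```

View pics/s6z.png

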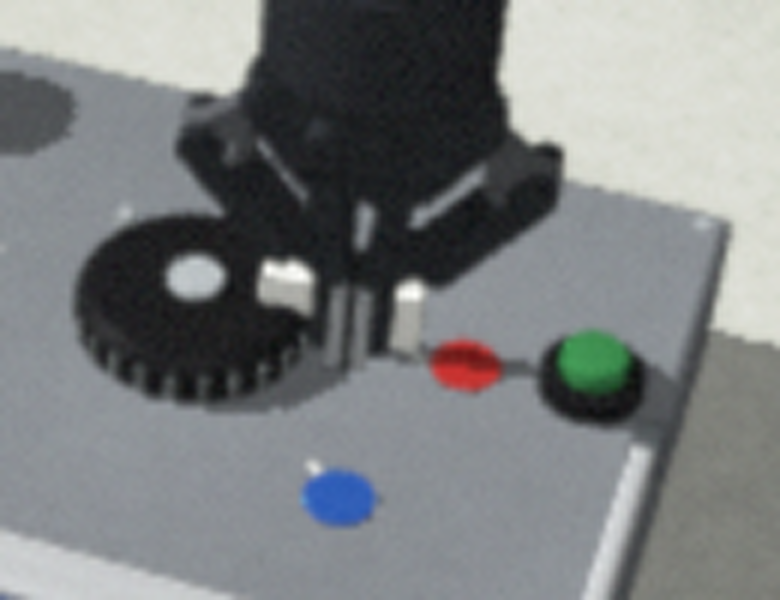

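View pics/t6z.png

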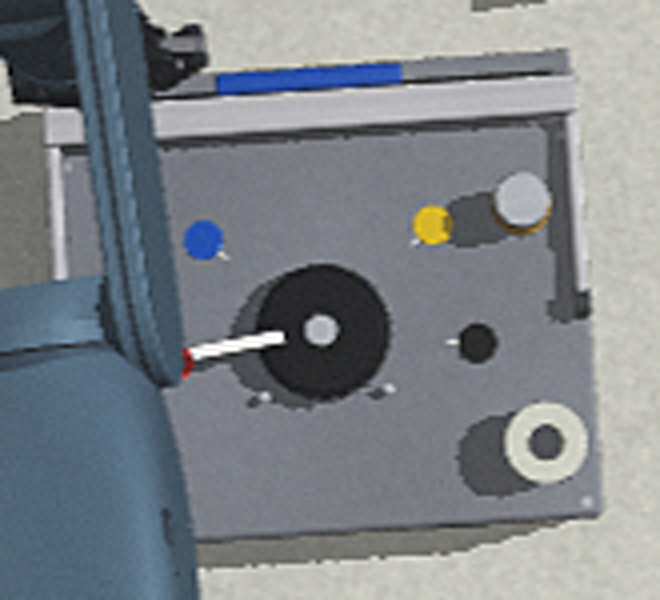

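The tab is at 1.725–1.737 rad in the full top view, against red at 1.733, so it is on target. Next I go over the green button.

```bash
python3 - <<'E'
from plan import *
s,R=show()
print(shift([.5253,.2619,.150],s,R))
d=np.load('top_d.npy');p=np.load('top_p.npy')
E
```

```text
t 9.0 pos [0.6977 0.203  0.2459] F [-0.3  0.3 -0.3] w 0.0001 q [ 0.13  0.57  1.03 -0.    1.53 -1.61]
y yaw -2.9684930317292264 z yaw 1.7438689915514016 x [ 0.016  0.001 -1.   ]
[0.0931 0.1613 0.0879]
```

arm_command(commands=[0.0, 0.04, 0.02, 0, 0, 0.01, 0.08, 0.044, 0, 0, 0.03, 0.12, 0.066, 0, 0, 0.06, 0.161, 0.088, 0, 0, 0.093, 0.161, 0.088, 0, 0, 0.093, 0.161, 0.088, 0, 0, 0.093, 0.161, 0.088, 0, 0])

```text
time_s: 9.7
position: [0.5249, 0.2618, 0.1502]
ee_rot: [-0.458, 0.545, -0.451, -0.537]
force: [0.2, 0.0, 0.9]
gripper_width: 0.0002
```

```bash
python3 - <<'E'
from plan import *
from h import save
s,R=show(); print(shift([.5253,.2619,.112],s,R))
import cv2
p,d=save('scene','s7');np.save('scene_p.npy',p);np.save('scene_d.npy',d)
p,d=save('top','t7');np.save('top_p.npy',p);np.save('top_d.npy',d)
p=cv2.imread('pics/s7.png')
cv2.imwrite('pics/s7z.png',cv2.resize(p[180:280,290:420],None,fx=6,fy=6,interpolation=2))
E
python3 tabc.py
```

```text
t 9.7 pos [0.5249 0.2618 0.1502] F [0.2 0.  0.9] w 0.0002 q [ 0.27  0.38  1.57 -0.    1.18 -1.47]
y yaw -2.96823130784439 z yaw 1.7441264226985647 x [ 0.015  0.    -1.   ]
[0.0382 0.0001 0.0001]
top [207, 188, 24, 7, 75] bearing 1.736 dir 1.724 r [0.027 0.095] perp offset mm 0.7
top [207, 188, 24, 7, 70] bearing 1.737 dir 1.723 r [0.027 0.095] perp offset mm 0.8
scene [333, 222, 28, 16, 277] bearing 1.576 dir 1.506 r [0.029 0.099] perp offset mm 4.7
top [208, 188, 23, 7, 65] bearing 1.736 dir 1.73 r [0.027 0.093] perp offset mm 0.4
scene [334, 223, 27, 7, 91] bearing 1.733 dir 1.749 r [0.029 0.094] perp offset mm -1.0
```

View pics/s7z.png

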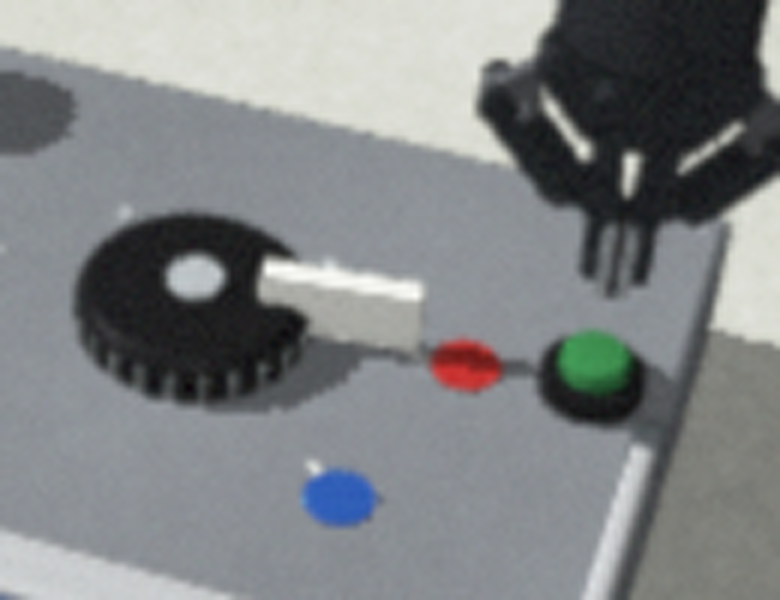

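Both views now put the tab at 1.73 rad, squarely at red. The fingertips are over the button, so I press in steps.

arm_command(commands=[0.02, 0, 0, 0, 0, 0.032, 0, 0, 0, 0, 0.037, 0, 0, 0, 0, 0.04, 0, 0, 0, 0, 0.042, 0, 0, 0, 0, 0.042, 0, 0, 0, 0])

```text
time_s: 10.4
position: [0.5284, 0.2618, 0.1103]
ee_rot: [-0.46, 0.546, -0.45, -0.536]
force: [-0.1, -2.5, 2.5]
gripper_width: -0.0004
```

arm_command(commands=[0.002, 0.002, 0, 0, 0, 0.004, 0.003, 0, 0, 0, 0.006, 0.003, 0, 0, 0, 0.006, 0.003, 0, 0, 0])

```text
time_s: 10.8
position: [0.527, 0.2618, 0.1061]
ee_rot: [-0.461, 0.547, -0.449, -0.535]
force: [1.9, -0.9, 9.5]
gripper_width: 0.0001
```

arm_command(commands=[0.002, 0.001, 0, 0, 0, 0.004, 0.001, 0, 0, 0, 0.004, 0.001, 0, 0, 0])

```text
time_s: 11.1
position: [0.5271, 0.2618, 0.1057]
ee_rot: [-0.462, 0.548, -0.448, -0.534]
force: [-4.3, -3.4, 23.4]
gripper_width: 0.0
```

```bash
python3 - <<'E'
from plan import *
from h import save
s,R=show(); 
import cv2
save('scene','s8')
p=cv2.imread('pics/s8.png')
cv2.imwrite('pics/s8z.png',cv2.resize(p[180:280,290:420],None,fx=6,fy=6,interpolation=2))
E
```

```text
t 11.1 pos [0.5271 0.2618 0.1057] F [-4.3 -3.4 23.4] w 0.0 q [ 0.27  0.42  1.63 -0.    1.06 -1.47]
y yaw -2.9687807568690507 z yaw 1.7435658068484214 x [ 0.028  0.003 -1.   ]
```

View pics/s8z.png

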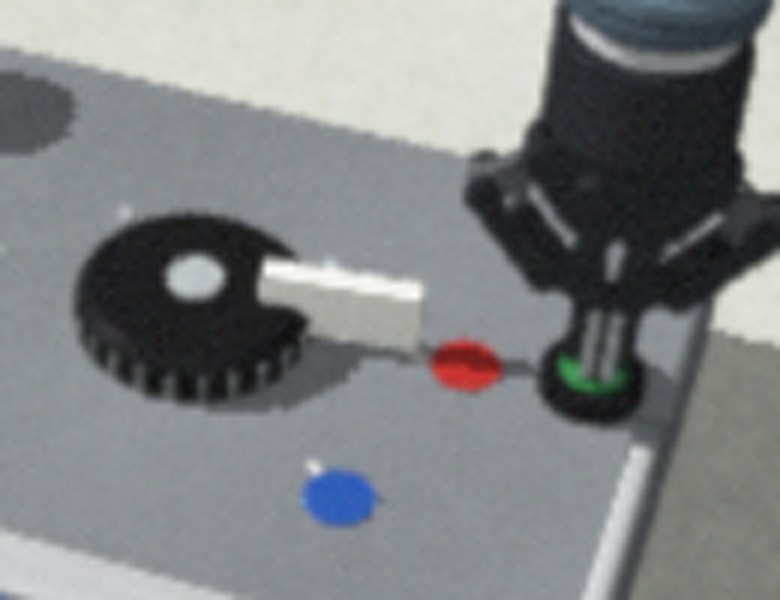

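The button stopped hard at z 0.1057 (23 N), with the fingertips inside its rim. I release straight up and clear off.

arm_command(commands=[-0.01, 0, 0, 0, 0, -0.04, 0, 0, 0, 0, -0.08, 0, 0, 0, 0, -0.12, 0.02, 0.03, 0, 0, -0.14, 0.05, 0.07, 0, 0, -0.14, 0.09, 0.11, 0, 0, -0.14, 0.13, 0.15, 0, 0, -0.14, 0.13, 0.15, 0, 0])

```text
time_s: 11.95
position: [0.3649, 0.3884, 0.2416]
ee_rot: [-0.461, 0.548, -0.448, -0.536]
force: [0.9, -0.5, 0.2]
gripper_width: -0.0002
```

```bash
python3 - <<'E'
from plan import *
from h import save
s,R=show(); 
import cv2
p,d=save('scene','s9');np.save('scene_p.npy',p);np.save('scene_d.npy',d)
p,d=save('top','t9');np.save('top_p.npy',p);np.save('top_d.npy',d)
E
python3 tabc.py; python3 fit.py; python3 - <<'E'
import cv2
a=cv2.imread('pics/s9.png')[150:330,210:480];b=cv2.imread('pics/t9.png')[105:285,90:325]
import numpy as np
cv2.imwrite('pics/f9.png',cv2.resize(np.hstack([a,b]),None,fx=1.58,fy=1.58,interpolation=2))
E
```

```text
t 11.95 pos [0.3649 0.3884 0.2416] F [ 0.9 -0.5  0.2] w -0.0002 q [ 0.61  0.21  1.58 -0.01  1.34 -1.13]
y yaw -2.965780788886152 z yaw 1.746587514407527 x [ 0.025  0.004 -1.   ]
top [207, 188, 24, 7, 73] bearing 1.734 dir 1.72 r [0.027 0.095] perp offset mm 0.8
top [207, 188, 24, 7, 69] bearing 1.738 dir 1.723 r [0.027 0.095] perp offset mm 0.9
scene [333, 223, 28, 14, 263] bearing 1.58 dir 1.552 r [0.029 0.097] perp offset mm 1.9
top [208, 188, 23, 7, 64] bearing 1.737 dir 1.732 r [0.027 0.093] perp offset mm 0.3
scene [334, 224, 27, 6, 82] bearing 1.726 dir 1.737 r [0.029 0.094] perp offset mm -0.7
top red [0.5321 0.2122] 74
top blue [0.624  0.1875] 77
top yellow [0.6299 0.0149] 78
top black [ 0.54   -0.0154] 68
top axis [0.5509657  0.09877229] yaw 0.03377116917150975 resid mm [[-0.2, -0.0], [0.1, -0.2], [0.1, -0.1], [-0.0, 0.3]]
 red [0.53230645 0.21224842] start [0.52540592 0.26300291]
 green (array([0.52507173, 0.26274445]), np.int32(70), array([184.61428571, 197.7       ]))
 tab px 64 mean [-0.00828505  0.06157386] rmax 0.09322087554891759 angle 1.7058666174684256 world mean [0.54060634 0.16003129 0.12944485]
scene red [0.5324 0.2097] 74
scene blue [0.6236 0.1856] 87
scene yellow [0.6293 0.0126] 79
scene black [ 0.5393 -0.0174] 47
scene axis [0.55061582 0.0966847 ] yaw 0.03167814315376846 resid mm [[0.2, -0.5], [-0.2, 0.2], [0.1, -0.1], [-0.1, 0.4]]
 red [0.53219412 0.21019964] start [0.52539983 0.26096846]
 green (array([0.52962905, 0.2608074 ]), np.int32(97), array([388.41237113, 239.96907216]))
 tab px 150 mean [-0.00571725  0.06230253] rmax 0.09359733550462371 angle 1.6590542813410984 world mean [0.54292813 0.1587749  0.12525592]
```

View pics/f9.png

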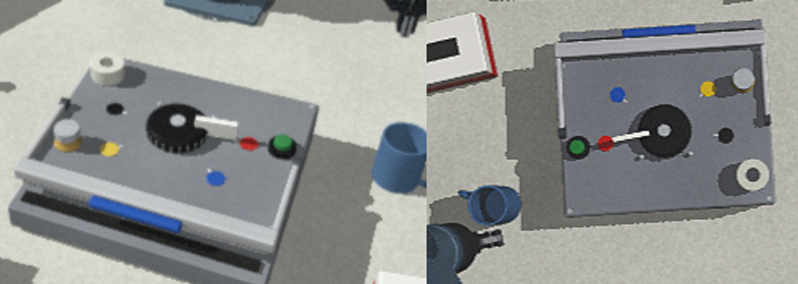

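The tab points at red, the button is back up, and the tin, roll and mug haven't moved. The gripper hangs clear at z 0.24.

```bash
python3 -c "
from rig import *
print(close_job())"
```

```text
the job is handed in; nothing more can be done
None
```

The dial is on red, the green button has been pressed and released, and I handed the job in at about 12 s of the 45 s.

- **Dial:** I pushed the tab around with closed fingertips on one side only, then gave it one small corrective push. In the last top view it sits at 1.72–1.74 rad in world axes; the red dot is at 1.733. In the scene view, the pixels on the tab's top edge give 1.726–1.737.
- **Button:** I pressed it about 6 mm, to a hard stop at 23 N, then lifted straight up. The last pictures show it back up.
- **Surroundings:** In the last pictures the label roll, tin and mug look as they did at the start. I did not re-check the sanitiser or the tape at the end, but the arm never went near them. The gripper finished clear, with its tips at z = 0.24 m and no contact force.

**Checks that disagreed:**
- The two cameras differ by about 2 mm in y, which is within the calibration.
- Cruder scene-view tab angles that also counted the fin's side face read low (1.58–1.66), and so did one from the top view (1.71). I went by the top-edge fits instead.
- The tab and dial networks picked the wrong object in the scene view, so I did not use them there.

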